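Level the worktop spice rack and prove it under the finger

TASK

Level the small spice rack: lay the yellow spirit level into the black-railed recess on its deck and let go, then turn the red knob of its levelling foot until the bubble rests between the two black lines. Then press the spirit level down onto the rack with a firm fingertip (5 to 20 N), with the bubble still between the lines, and finish while pressing: do not let go at the end. Leave the jars and the mug where they stand.

Things in the scene. Friction and masses are not known exactly. Their poses are not given: they have to be found in the camera images.
- level: loose pocket spirit level: yellow block 26 mm wide (x), 110 mm long (y), 26 mm high, about 0.17 kg, black ends; in mid-top a green vial (3 mm proud) with a pale bubble and two black lines; a black thumb pad 18 mm square on top near each end, at y = +-36 mm. Origin: centre of its underside. May lie in the recess either way round
- bubble (a joint): place of the bubble along the level's y axis from the middle of the vial, m; the bubble (10 mm long) runs uphill, about 0.33 m per rad of tilt (at most 13.5 mm), and needs about 1 s to come to rest; it lies between the black lines within +-3 mm
- recess (a point): centre of the floor of the recess on the rack's deck, about 60 mm above the worktop. The recess is 32 x 116 mm (x, y), inside black rails 5 mm wide and 5.5 mm high. y: along the deck, towards the foot knob; z: out of the deck
- deck: deck of the rack: pale wooden board 94 x 220 x 12 mm. Origin on its pivot line at the underside, over the two plain feet, 75 mm from the recess centre away from the knob; axes as recess. The rack stands fast and does not slide. At the start the knob end hangs 0.012 to 0.038 rad too low, by an unknown amount
- knob_top (a point): centre of the top of the red round knob of the levelling foot: 34 mm across, 24 mm high, upright axis, 105 mm from the recess centre along the deck; top 96 mm above the worktop. It turns on the spot and stays where it is left; turned clockwise (seen from above) it raises the knob end of the deck by 0.03 rad per rad, moving the bubble about 10 mm per rad towards the knob. Friction 0.12 N m
- spice_jar: small glass spice jar with a black cap, 41 mm across and 105 mm high; bystander, leave alone; origin at the centre of its underside
- nut_jar: small glass jar with a white lid, 52 mm across and 85 mm high; bystander, leave alone; origin at the centre of its underside
- stone_mug: beige stoneware mug, 85 x 115 x 81 mm high; bystander, leave alone; origin at the underside

How it is judged:
On the way, in this order (a step that is already met when the one before it is completed fails the run):
1. the spirit level lies fully down in the recess, let go (x of level in the frame of recess between -0.005 and 0.005 m and y of level in the frame of recess between -0.005 and 0.005 m and z of level in the frame of recess below 0.0025 m and angle between the y axis of level and the y axis of recess, either way round below 0.12 rad and angle between the z axis of level and the z axis of recess, either way round below 0.03 rad and angle between level's own z axis and vertical below 0.2 rad and contact force between the fingers and level below 0.1 N and linear speed of level below 0.02 m/s), for 0.6 s.
2. the knob is turned until the bubble stays between the lines, with the level lying free in the recess (x of level in the frame of recess between -0.005 and 0.005 m and y of level in the frame of recess between -0.005 and 0.005 m and z of level in the frame of recess below 0.0025 m and angle between the y axis of level and the y axis of recess, either way round below 0.12 rad and angle between the z axis of level and the z axis of recess, either way round below 0.03 rad and angle between level's own z axis and vertical below 0.2 rad and value of joint bubble between -0.0032 and 0.0032 m and contact force between the fingers and level below 0.1 N), for 0.5 s.
At the end, for the whole second after the job is handed in: Spirit level fully down in the recess (within 5 mm of its centre, under 2.5 mm off its floor), bubble within 3.2 mm of the middle, fingers pressing it so that it bears on the deck with 4 to 35 N; jars and mug within 30 mm of their places (x of level in the frame of recess between -0.005 and 0.005 m and y of level in the frame of recess between -0.005 and 0.005 m and z of level in the frame of recess below 0.0025 m and angle between the y axis of level and the y axis of recess, either way round below 0.12 rad and angle between the z axis of level and the z axis of recess, either way round below 0.03 rad and angle between level's own z axis and vertical below 0.2 rad and value of joint bubble between -0.0032 and 0.0032 m and contact force between the fingers and level above 2 N and contact force between level and deck between 4 and 35 N and distance of each of spice_jar, nut_jar, stone_mug from where it was at the start of the episode below 0.03 m); the arm keeps its last pose, push and grip.
It fails at once if the level is jammed onto the rack with more than 60 N (contact force between level and deck above 60 N).
It fails at once if the spice jar is shoved away or tipped (distance of spice_jar from where it was at the start of the episode above 0.03 m or angle between spice_jar's own z axis and vertical above 0.35 rad).
It fails at once if the nut jar is shoved away or tipped (distance of nut_jar from where it was at the start of the episode above 0.03 m or angle between nut_jar's own z axis and vertical above 0.35 rad).
It fails at once if the stone mug is shoved away or tipped (distance of stone_mug from where it was at the start of the episode above 0.03 m or angle between stone_mug's own z axis and vertical above 0.35 rad).
It also fails if it takes over 64 s, if anything falls off the work surface, if the arm or the gripper's body presses on something with over 40 N, if the wrist force passes 120 N, or if a joint passes its speed limit or range.

ROBOT

A 6-joint arm with a two-finger parallel gripper is mounted at the origin on a cart in front of the work surface, level with it; the furniture and walls round the work are solid. World frame = base frame: x ahead of the robot, y to its left, z up, the work surface at z = 0. Lengths are in m, angles in rad, forces in N, time in s.
With the tool pointing down it reaches from about 0.3 to 0.875 m from the base axis. Payload 6.4 kg.
Tool frame: the origin (TCP) lies midway between the tips of the shut fingers; the grasp point (between the pads) lies 19 mm behind it; z points along the fingers, y is the line along which they close (so a half turn about z gives the same grasp; the last joint's range is limited). The gripper opens to 85 mm and grips with 20 to 120 N. Pads are 22 mm wide; open, the fingers measure 114 mm over their backs; the gripper's body (76 mm by 85 mm) begins 54 mm behind the grasp point. The pads swing forward as they close: fully open they stand 13 mm farther back than shut.
Start: joints at [-1.535, 0.181, 1.607, -0, 1.354, -0.206], TCP at [0.138, -0.558, 0.231] pointing down, gripper open.
Joint ranges: [-2.99, 2.99], [-0.89, 2.07], [0.3, 2.58], [-1.14, 4.28], [0, 2.63], [-3.12, 3.12]. Speed limits (rad/s): [2.57, 2.57, 3.01, 3.14, 3.14, 3.14].

INTERFACE

Orientations are given as a unit quaternion [w, x, y, z].
In Python, from bench import ctrl gives the robot as it stands.
- The arm moves only by the tool drive_tool, never from a script. Its argument "plan" is a list that holds one entry, the list of rows, each a list of 4 numbers: the shift along the tool's x, y, z scaled (see below), then the turn about the tool's z scaled (see below). In form: [[[x, y, z, roll], ...]]. A call has 1 to 12 rows; each row is the pose to reach, as a shift and turn from the pose commanded when the call began, along the tool's axes at that moment, turning the shorter way round; what a row does not reach only later rows make up. The controller multiplies each number of a shift by 400 mm and each number of a turn by 180 degrees. A row lasts 1/12 s, in which the tool goes at most 41.7 mm and 7.16 degrees, less where a joint would pass 70% of its speed; a pose out of reach is approached as far as the arm can. A call with a number of a shift or a turn outside -1 to 1 is refused whole. A call with a gripper value outside its range is refused whole. "jaw" is the closure, from 0 (fully open) to 1 (shut), set as the call begins (left out, the last holds). The fingers move at their own pace and stop on an object; the grip force is fixed at half the most. Time passes only in rows, so rows that repeat a pose let the fingers close. It gives the time, the measured TCP pose, the force, the opening and the grip force at its end, in the units of the state.
- ctrl.get_obs(): the state, without advancing time (a new reading comes with each control period).
- ctrl.camera(name): name is "scene" or "side" or "wrist"; returns (picture, depth): 400x640x3 uint8, red, green, blue; 400x640 float32, m along the optical axis (not along the pixel's ray), 0 where there is no reading.
- ctrl.camera_info(name): a dict with "camera_matrix" (3x3 intrinsics, pixels), "R" (3x3) and "t" (3): a world point X has camera coordinates R X + t; the wrist camera has in their place "T_tool_cam" (4x4, takes a point from camera to tool coordinates, whose origin is the TCP and whose axes are the flange's). Camera axes: x right, y down, z forward; pixel columns grow to the right and rows downward; lengths in m; the calibration is good to about 2 mm. A picture is of the moment at which its call begins: read the wrist's pose just before it. camera_info takes no time and is no camera call.
- ctrl.hand_in(): hands the job in; it is judged then, once.
The state is a dict: "time_s": time; "q": joint angles; "dq": joint speeds; "joint_efforts": joint torques, N m; "eef_pos": TCP position; "eef_rot": TCP orientation; "wrist_force": force on the tool from outside, world axes, zero at the start; "torque": the same for the moment, N m; "opening": opening from 0.0 (shut) to 1.0 (fully open); "grasp_force": force on a finger pad.
Only numpy, scipy, OpenCV 4.12 (cv2) and the standard library are available. Lean on these libraries where they do the work, as an engineer would, in place of code of your own. Each camera call takes 0.05 s, during which the arm holds its last target. There are 200 camera calls.

## Working session

There is one attempt and no reset: what is moved stays moved. The work goes in short steps, Python scripts to look and compute and a tool call to move; the robot and the scene stay as the last step left them, time stands still between calls to the robot, and variables do not carry over. Pictures are saved under pics/ and viewed, at most 10 in all, crops included, and the job is handed in when it is done.

Besides the shell and the picture viewer there is one more tool, called after "Emit:" as a command line: name --argument value ..., lists and objects as JSON in quotes. drive_tool: Moves the arm, as the interface text tells. Its arguments: {"type":"object","properties":{"plan":{"type":"array"},"jaw":{"type":"number"}},"required":["plan"]}

```bash
ls; mkdir -p pics; cat > h.py <<'E'
import numpy as np,cv2
from bench import ctrl
from scipy.spatial.transform import Rotation as Ro
def rot(o): w,x,y,z=o["eef_rot"]; return Ro.from_quat([x,y,z,w]).as_matrix()
def look(n):
    o=ctrl.get_obs(); im,d=ctrl.camera(n); ci=ctrl.camera_info(n); K=np.array(ci["camera_matrix"])
    v,u=np.mgrid[0:400,0:640]
    P=np.stack([(u-K[0,2])/K[0,0]*d,(v-K[1,2])/K[1,1]*d,d],-1)
    if "R" in ci: W=(P-np.array(ci["t"]))@np.array(ci["R"])
    else:
        T=np.array(ci["T_tool_cam"]); R=rot(o)
        W=(P@T[:3,:3].T+T[:3,3])@R.T+np.array(o["eef_pos"])
    W[d==0]=np.nan
    return im,W,o
def save(im,f): cv2.imwrite("pics/"+f,cv2.cvtColor(im,cv2.COLOR_RGB2BGR))
E
python3 - <<'E'
from h import *
for n in("scene","side"):
    im,W,o=look(n); save(im,n+"0.png"); np.savez("pics/"+n+"0.npz",im=im,W=W)
    h=cv2.cvtColor(im,cv2.COLOR_RGB2HSV)
    for c,m in(("yel",(h[...,0]>20)&(h[...,0]<34)&(h[...,1]>150)&(h[...,2]>100)),("red",((h[...,0]<6)|(h[...,0]>174))&(h[...,1]>150)&(h[...,2]>80))):
        p=W[m]; print(n,c,m.sum(),np.nanmedian(p,0).round(3),np.nanmin(p,0).round(3),np.nanmax(p,0).round(3))
print(o)
E
```

```text
pics
scene yel 246 [ 0.506 -0.282  0.024] [ 0.486 -0.338  0.006] [ 0.537 -0.237  0.029]
scene red 234 [0.49  0.077 0.094] [0.474 0.059 0.08 ] [0.507 0.092 0.1  ]
side yel 266 [ 0.505 -0.264  0.027] [ 0.48  -0.337  0.004] [0.704 0.088 0.061]
side red 425 [0.494 0.082 0.096] [0.472 0.032 0.058] [0.51  0.093 0.099]
{'time_s': 0.05, 'q': array([-1.53531393e+00,  1.81542594e-01,  1.60803453e+00,  8.35562355e-06,
        1.35376507e+00, -2.06287068e-01]), 'dq': array([ 6.91522380e-04, -4.28572907e-04, -2.04852374e-03, -7.43245147e-05,
       -5.33381764e-04, -7.34972582e-04]), 'joint_efforts': array([ 8.72198088e-04, -4.46252167e+01, -3.52578378e+01, -2.91241777e-04,
        4.27351639e-03,  1.32971682e-06]), 'eef_pos': array([ 0.13767377, -0.55770371,  0.23037045]), 'eef_rot': array([-8.71236099e-04,  9.92702063e-01,  1.20589587e-01,  7.86809579e-05]), 'wrist_force': array([-0.62354051,  0.45663535, -0.4685735 ]), 'torque': array([0.02078214, 0.05069122, 0.00054087]), 'grasp_force': 0.0, 'opening': 0.9973897232699445}
```

View pics/scene0.png

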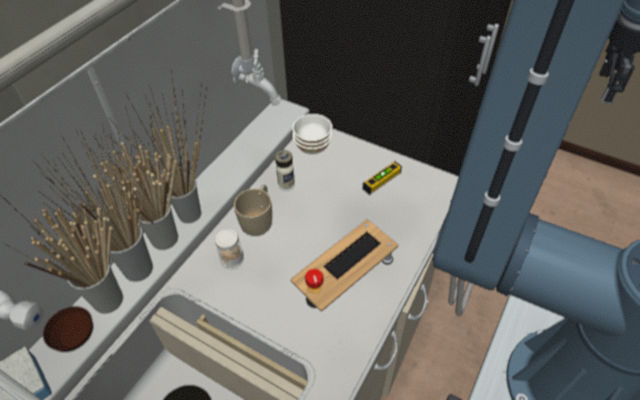

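View pics/side0.png

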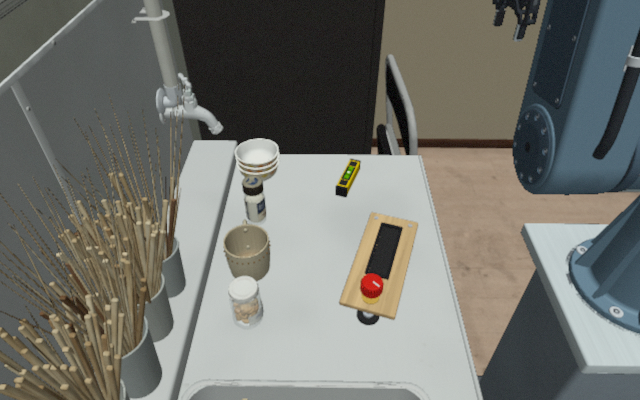

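The scene picture shows the level at about (382,177), the recess at (354,255), the knob at (314,277), and the mug and jars off to the far side. The side picture agrees, with the level at (348,177) and the knob at (372,286).

```bash
python3 - <<'E'
from h import *
for n in("scene","side"):
    z=np.load(f"pics/{n}0.npz"); im,W=z["im"],z["W"]; h=cv2.cvtColor(im,cv2.COLOR_RGB2HSV)
    x,y,zz=W[...,0],W[...,1],W[...,2]
    lev=(abs(x-.51)<.08)&(abs(y+.285)<.09)&(zz>.017)&(zz<.04)
    deck=(abs(x-.47)<.15)&(abs(y+.01)<.2)&(zz>.05)&(zz<.075)&(x<.6)
    rec=deck&(im.max(-1)<75)
    red=((h[...,0]<6)|(h[...,0]>174))&(h[...,1]>150)&(zz>.09)&(zz<.11)
    for c,m in(("lev",lev),("deck",deck),("rec",rec),("red",red)):
        p=W[m]; r=cv2.minAreaRect((p[:,:2]*1000).astype(np.float32)); b=cv2.boxPoints(r)
        k=[b[1]-b[0],b[2]-b[1]]; k=max(k,key=np.linalg.norm); 
        print(n,c,m.sum(),np.round(r[0],1),np.round(r[1],1),"yaw long",round(np.degrees(np.arctan2(k[1],k[0])),1),p.mean(0).round(4),np.percentile(p[:,2],[10,90]).round(3))
E
```

```text
scene lev 431 [ 514.2 -287.8] [116.1  28.7] yaw long 70.4 [ 0.5138 -0.2836  0.025 ] [0.021 0.028]
scene deck 3976 [465.3  -7.1] [222.   96.1] yaw long 72.2 [ 0.4618 -0.0057  0.0571] [0.054 0.061]
scene rec 940 [459.2 -24.5] [122.5  40.6] yaw long 72.3 [ 0.4607 -0.0261  0.0587] [0.055 0.063]
scene red 197 [490.7  74.4] [31.3 33.1] yaw long -55.1 [0.4908 0.0751 0.0945] [0.092 0.097]
side lev 413 [ 516.9 -286.3] [112.5  26.5] yaw long 70.3 [ 0.518  -0.2802  0.0266] [0.022 0.029]
side deck 4770 [467.7  -6.5] [222.6  94.2] yaw long 72.2 [0.4688 0.0019 0.0586] [0.056 0.062]
side rec 1165 [460.5 -24.8] [126.4  39.6] yaw long 72.2 [ 0.461  -0.0235  0.0604] [0.058 0.064]
side red 313 [492.4  75.9] [34.8 32.2] yaw long 59.3 [0.4938 0.0774 0.096 ] [0.093 0.098]
```

```bash
cat >> h.py <<'E'
def go(x,y,z,yy):  # numbers for a target TCP and yaw (deg) of tool y
    o=ctrl.get_obs(); R=rot(o); s=R.T@(np.array([x,y,z])-o["eef_pos"])/.4
    cur=np.degrees(np.arctan2(R[1,1],R[0,1])); d=(yy-cur+180)%360-180
    print("row",s.round(4),round(-d/180,4),"pos",o["eef_pos"].round(4),"yawy",cur.round(2),"tilt",R[:,2].round(4),"t",round(o["time_s"],2),"F",o["wrist_force"].round(2),"op",round(o["opening"],3),"gf",round(o["grasp_force"],1),"q6",o["q"][5].round(3))
E
python3 - <<'E'
from h import *
print(np.round(ctrl.camera_info("wrist")["T_tool_cam"],3))
go(.49,-.30,.19,-19.7)
E
```

```text
[[ 0.001 -0.947 -0.321  0.082]
 [ 1.     0.001 -0.     0.001]
 [ 0.    -0.321  0.947 -0.143]
 [ 0.     0.     0.     1.   ]]
row [ 1.0094 -0.4147  0.1021] -0.3136 pos [ 0.1377 -0.5578  0.2305] yawy -76.15 tilt [-0.      0.0015 -1.    ] t 0.1 F [0.49 0.42 0.64] op 0.997 gf 0.0 q6 -0.206
```

Emit:
drive_tool --plan '[[[0.98, -0.41, 0.1, -0.3136], [0.98, -0.41, 0.1, -0.3136], [0.98, -0.41, 0.1, -0.3136], [0.98, -0.41, 0.1, -0.3136], [0.98, -0.41, 0.1, -0.3136], [0.98, -0.41, 0.1, -0.3136], [0.98, -0.41, 0.1, -0.3136], [0.98, -0.41, 0.1, -0.3136], [0.98, -0.41, 0.1, -0.3136], [0.98, -0.41, 0.1, -0.3136], [0.98, -0.41, 0.1, -0.3136], [0.98, -0.41, 0.1, -0.3136]]]'

```text
time_s: 1.1
eef_pos: [0.4807, -0.3025, 0.1904]
eef_rot: [-0.001, 0.816, 0.578, 0.0]
wrist_force: [-0.0, 0.1, 0.7]
opening: 0.999
grasp_force: 0.0
```

```bash
python3 - <<'E'
from h import *
im,W,o=look("wrist"); save(im,"w1.png")
x,y,zz=W[...,0],W[...,1],W[...,2]
m=(abs(x-.515)<.05)&(abs(y+.287)<.08)&(zz>.02)&(zz<.028)
p=W[m]; r=cv2.minAreaRect((p[:,:2]*1000).astype(np.float32)); print(m.sum(),r,p[:,2].mean())
h=cv2.cvtColor(im,cv2.COLOR_RGB2HSV)
g=(h[...,0]>40)&(h[...,0]<80)&(h[...,1]>120)&(zz>.02)&(zz<.04); print("vial",W[g].mean(0),g.sum())
go(r[0][0]/1000,r[0][1]/1000,.1,-19.7)
E
```

```text
2841 ((515.8402099609375, -288.84124755859375), (110.28581237792969, 26.404451370239258), 70.98201751708984) 0.02650510959820962
vial [ 0.5178657  -0.29279329  0.02843811] 573
row [0.0661 0.0735 0.2264] 0.001 pos [ 0.4794 -0.304   0.1906] yawy -19.52 tilt [-1.3e-03  7.0e-04 -1.0e+00] t 1.15 F [-0.49 -0.46 -0.15] op 1.003 gf 0.0 q6 -0.433
```

View pics/w1.png

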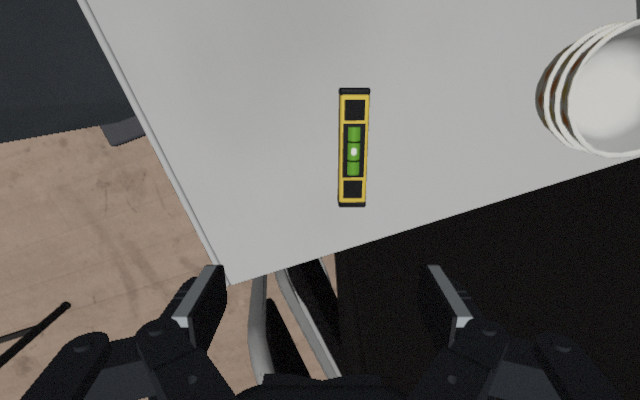

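The wrist picture shows the level upright in view, spanning (354,88) to (352,207), with the open fingers at the bottom. The measured size is 110 x 26 mm, as given.

Emit:
drive_tool --plan '[[[0.066, 0.073, 0.1, -0.003], [0.066, 0.073, 0.2, -0.003], [0.066, 0.073, 0.28, -0.003], [0.066, 0.073, 0.35, -0.003], [0.066, 0.073, 0.41, -0.003], [0.066, 0.073, 0.44, -0.003], [0.066, 0.073, 0.456, -0.003], [0.066, 0.073, 0.456, -0.003], [0.066, 0.073, 0.456, -0.003]]]' --jaw 0.3

```text
time_s: 1.9
eef_pos: [0.5158, -0.2915, 0.0101]
eef_rot: [0.001, 0.815, 0.579, 0.0]
wrist_force: [1.0, -0.3, 1.1]
opening: 0.698
grasp_force: 0.0
```

Emit:
drive_tool --plan '[[[0, 0, 0, 0], [0, 0, 0, 0], [0, 0, 0, 0], [0, 0, 0, 0], [0, 0, 0, 0], [0, 0, 0, 0], [0, 0, 0, 0], [0, 0, 0, 0]]]' --jaw 1

```text
time_s: 2.57
eef_pos: [0.5165, -0.2911, 0.0107]
eef_rot: [0.001, 0.815, 0.58, 0.0]
wrist_force: [-0.7, 0.4, 6.2]
opening: 0.285
grasp_force: 61.4
```

```bash
python3 - <<'E'
from h import *
go(.5158,-.2888,.13,-19.0)
E
```

```text
row [ 0.0044 -0.0026 -0.2982] -0.0008 pos [ 0.5165 -0.2911  0.0107] yawy -19.14 tilt [ 0.0021 -0.0021 -1.    ] t 2.57 F [-0.65  0.37  6.18] op 0.285 gf 61.4 q6 -0.379
```

Emit:
drive_tool --plan '[[[0, 0, -0.05, 0], [0, 0, -0.12, 0], [0, 0, -0.2, 0], [0, 0, -0.28, 0], [0, 0, -0.33, 0], [0, 0, -0.33, 0], [0, 0, -0.33, 0]]]'

```text
time_s: 3.15
eef_pos: [0.516, -0.2905, 0.1421]
eef_rot: [0.001, 0.815, 0.58, 0.0]
wrist_force: [-0.3, 0.9, -3.2]
opening: 0.286
grasp_force: 60.4
```

```bash
python3 - <<'E'
from h import *
im,W,o=look("wrist"); save(im,"w2.png")
np.savez("pics/w2.npz",im=im,W=W)
Pt=(W-o["eef_pos"])@rot(o)
x,y,z=[Pt[...,i] for i in range(3)]
m=(abs(x)<.09)&(abs(y)<.022)&(z>-.03)&(z<.02)
p=Pt[m]; print(m.sum(),p.min(0),p.max(0))
h=cv2.cvtColor(im,cv2.COLOR_RGB2HSV)
ye=m&(h[...,0]>20)&(h[...,0]<34)&(h[...,1]>150); print("yel",Pt[ye].min(0),Pt[ye].max(0),np.median(Pt[ye],0))
go(.460,-.0246,.125,-17.8)
E
```

```text
15393 [-0.05389344 -0.02199852 -0.02999961] [0.0576596  0.02198098 0.00939187]
yel [-0.04814108 -0.01291681 -0.02988861] [ 0.05753905  0.01373178 -0.00790065] [ 0.01721073  0.00033657 -0.01545293]
row [ 0.581  -0.3473  0.0385] -0.0075 pos [ 0.515  -0.2897  0.1403] yawy -19.15 tilt [-5.e-04  4.e-04 -1.e+00] t 3.2 F [-0.33 -0.18 -2.17] op 0.282 gf 60.3 q6 -0.379
```

View pics/w2.png

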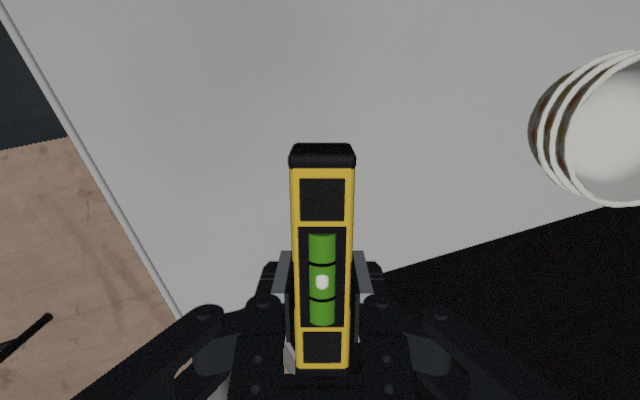

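The wrist picture shows the level held squarely, with its far end at (322,145) and the bubble at (321,282). The level's centre sits 2.7 mm ahead of the TCP and its underside 10 mm below it. Next I stop short of the recess to refine its position.

Emit:
drive_tool --plan '[[[0.381, -0.343, -0.075, -0.0075], [0.381, -0.343, -0.075, -0.0075], [0.381, -0.343, -0.075, -0.0075], [0.381, -0.343, -0.075, -0.0075], [0.381, -0.343, -0.075, -0.0075], [0.381, -0.343, -0.075, -0.0075], [0.381, -0.343, -0.075, -0.0075], [0.381, -0.343, -0.075, -0.0075], [0.381, -0.343, -0.075, -0.0075]]]'

```text
time_s: 3.95
eef_pos: [0.4357, -0.1017, 0.17]
eef_rot: [-0.001, 0.808, 0.589, -0.0]
wrist_force: [-0.1, -0.5, -1.8]
opening: 0.284
grasp_force: 60.3
```

```bash
python3 - <<'E'
from h import *
im,W,o=look("wrist"); save(im,"w3.png"); np.savez("pics/w3.npz",im=im,W=W)
x,y,z=[W[...,i] for i in range(3)]
deck=(abs(x-.465)<.1)&(abs(y)<.14)&(z>.045)&(z<.075); rec=deck&(im.max(-1)<75)&(np.hypot(x-.46,y+.0246)<.08)
h=cv2.cvtColor(im,cv2.COLOR_RGB2HSV)
red=((h[...,0]<6)|(h[...,0]>174))&(h[...,1]>150)&(z>.085)&(z<.11)
for c,m in(("deck",deck),("rec",rec),("red",red)):
    p=W[m]; r=cv2.minAreaRect((p[:,:2]*1000).astype(np.float32)); print(c,m.sum(),np.round(r[0],1),np.round(r[1],1),round(r[2],1),p.mean(0))
a=np.radians(72.2);s=(x-.46)*np.cos(a)+(y+.0246)*np.sin(a);t=(x-.46)*np.sin(a)-(y+.0246)*np.cos(a)
w=deck&(im.max(-1)>110)
A=np.c_[s[w],t[w],np.ones(w.sum())];print("plane",np.linalg.lstsq(A,z[w],rcond=None)[0])
f=rec&(abs(t)<.012);A=np.c_[s[f],t[f],np.ones(f.sum())];print("floor",np.linalg.lstsq(A,z[f],rcond=None)[0])
for nm,k in(("s",s),("t",t)): print(nm,np.percentile(k[rec],[.5,2,98,99.5]).round(4))
go(.4592,-.0271,.1,-17.8)
E
```

```text
deck 22247 [455.5 -42.1] [146.7  94.2] 72.2 [ 0.46074856 -0.02629797  0.05901991]
rec 8500 [463.7 -21.9] [103.   44.2] 72.4 [ 0.4643372  -0.01516314  0.05965986]
red 0 [0. 0.] [0. 0.] 0.0 [nan nan nan]
plane [-2.47070433e-02  3.35232417e-05  5.83799123e-02]
floor [-0.02456623 -0.00122232  0.05875228]
s [-0.0394 -0.0374  0.0532  0.0545]
t [-0.0192 -0.0185  0.021   0.0217]
row [ 0.196  -0.0016  0.1752] -0.0004 pos [ 0.4358 -0.102   0.1701] yawy -17.87 tilt [-1.3e-03  5.0e-04 -1.0e+00] t 4.0 F [-0.21  0.1  -1.38] op 0.289 gf 60.3 q6 -0.184<stdin>:8: RuntimeWarning: Mean of empty slice.
  ret = um.true_divide(
```

View pics/w3.png

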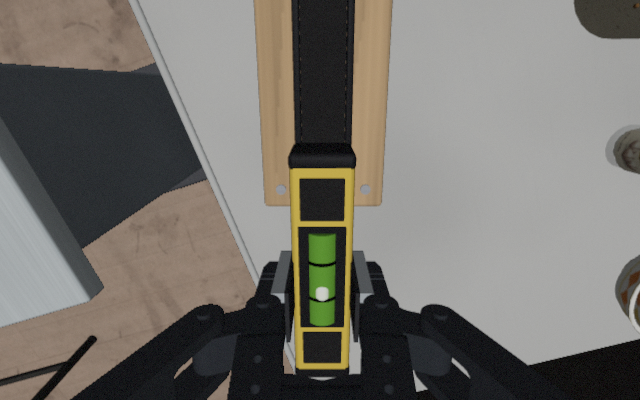

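The wrist picture shows the recess ahead at about (323,80), in line with the held level. It is offset by no more than 1 mm, and the deck slope is -0.0246 rad.

Emit:
drive_tool --plan '[[[0.09, 0, 0, 0], [0.17, 0, 0, 0], [0.196, 0, 0, 0], [0.196, 0, 0.07, 0], [0.196, 0, 0.13, 0], [0.196, 0, 0.18, 0], [0.196, 0, 0.212, 0], [0.196, 0, 0.212, 0], [0.196, 0, 0.212, 0]]]'

```text
time_s: 4.75
eef_pos: [0.4594, -0.0271, 0.0853]
eef_rot: [-0.001, 0.808, 0.589, -0.001]
wrist_force: [-0.2, -0.6, -2.6]
opening: 0.288
grasp_force: 60.3
```

```bash
python3 - <<'E'
from h import *
go(.4602,-.0273,.0705,-17.8)
im,W,o=look("wrist"); save(im,"w4.png")
E
```

```text
row [0.0002 0.0022 0.0369] -0.0003 pos [ 0.4594 -0.0271  0.0853] yawy -17.86 tilt [-2.4e-03  6.0e-04 -1.0e+00] t 4.75 F [-0.2  -0.62 -2.64] op 0.288 gf 60.3 q6 -0.006
```

View pics/w4.png

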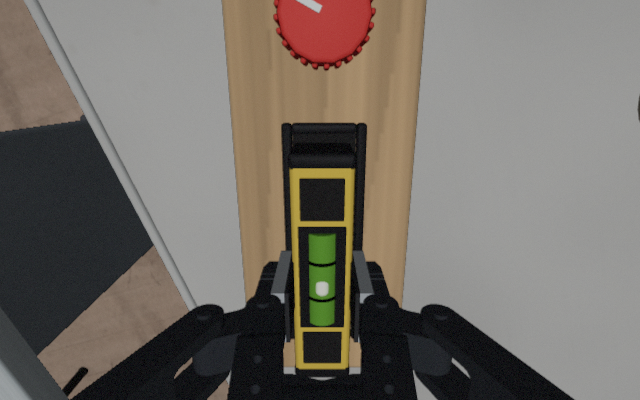

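The wrist picture shows the level over the recess. The rails are centred at x=324.5 and the level at 322, so I need a shift of about +1 mm.

Emit:
drive_tool --plan '[[[0, 0.0022, 0.008, 0], [0, 0.0022, 0.016, 0], [0, 0.0022, 0.024, 0], [0, 0.0022, 0.03, 0], [0, 0.0022, 0.034, 0], [0, 0.0022, 0.034, 0]]]'

```text
time_s: 5.3
eef_pos: [0.4604, -0.0267, 0.0722]
eef_rot: [-0.0, 0.808, 0.589, -0.0]
wrist_force: [-0.7, 0.3, -1.5]
opening: 0.285
grasp_force: 60.3
```

```bash
python3 - <<'E'
from h import *
go(.4602,-.0273,.0705,-17.8)
E
```

```text
row [-0.0016  0.      0.0042] -0.0 pos [ 0.4604 -0.0267  0.0722] yawy -17.81 tilt [-5.e-04  2.e-04 -1.e+00] t 5.3 F [-0.71  0.27 -1.47] op 0.285 gf 60.3 q6 -0.006
```

Emit:
drive_tool --plan '[[[-0.001, 0, 0.002, 0], [-0.001, 0, 0.004, 0], [-0.001, 0, 0.004, 0], [-0.001, 0, 0.004, 0]]]'

```text
time_s: 5.63
eef_pos: [0.4606, -0.0272, 0.0709]
eef_rot: [0.0, 0.808, 0.589, 0.0]
wrist_force: [0.3, 0.3, -2.6]
opening: 0.287
grasp_force: 60.3
```

Emit:
drive_tool --plan '[[[0, 0, 0.002, 0], [0, 0, 0.003, 0], [0, 0, 0.003, 0], [0, 0, 0.003, 0]]]'

```text
time_s: 5.97
eef_pos: [0.4607, -0.0272, 0.0699]
eef_rot: [0.0, 0.808, 0.589, 0.0]
wrist_force: [-0.3, 1.4, 0.1]
opening: 0.288
grasp_force: 60.7
```

Emit:
drive_tool --plan '[[[0, 0, 0.0025, 0], [0, 0, 0.004, 0], [0, 0, 0.004, 0], [0, 0, 0.004, 0]]]'

```text
time_s: 6.3
eef_pos: [0.4609, -0.027, 0.0691]
eef_rot: [0.0, 0.808, 0.589, 0.0]
wrist_force: [-3.2, 4.1, 10.3]
opening: 0.285
grasp_force: 62.1
```

The level is touching the deck, so I release it and rise.

Emit:
drive_tool --plan '[[[0, 0, -0.004, 0], [0, 0, -0.004, 0], [0, 0, -0.004, 0], [0, 0, -0.004, 0], [0, 0, -0.004, 0], [0, 0, -0.004, 0]]]' --jaw 0.3

```text
time_s: 6.8
eef_pos: [0.4604, -0.0273, 0.0695]
eef_rot: [-0.0, 0.808, 0.589, -0.0]
wrist_force: [0.4, -1.0, 0.4]
opening: 0.699
grasp_force: 0.0
```

Emit:
drive_tool --plan '[[[0, 0, -0.03, 0], [0, 0, -0.09, 0], [0, 0, -0.15, 0], [0, 0, -0.2, 0], [0, 0, -0.22, 0], [0, 0, -0.22, 0], [0, 0, -0.22, 0], [0, 0, -0.22, 0]]]'

```text
time_s: 7.47
eef_pos: [0.4595, -0.0269, 0.1562]
eef_rot: [-0.001, 0.808, 0.589, -0.001]
wrist_force: [-0.5, -0.6, -0.3]
opening: 0.703
grasp_force: 0.0
```

```bash
cat >> h.py <<'E'
def state(f):
    im,W,o=look("wrist"); save(im,f); x,y,z=[W[...,i] for i in range(3)]
    h=cv2.cvtColor(im,cv2.COLOR_RGB2HSV); c=np.array([.461,-.025]); a=np.radians(72.2)
    s=(x-c[0])*np.cos(a)+(y-c[1])*np.sin(a); t=(x-c[0])*np.sin(a)-(y-c[1])*np.cos(a)
    nr=(abs(s)<.07)&(abs(t)<.025)
    top=nr&(z>.076)&(z<.098)
    p=np.c_[s[top],t[top]]; 
    if len(p)>50: print("top s,t range",np.percentile(p,[1,99],axis=0).round(4).tolist(),"z",np.median(z[top]).round(4), "slope",np.polyfit(s[top],z[top],1)[0].round(4))
    g=nr&(h[...,0]>40)&(h[...,0]<80)&(h[...,1]>120)
    b=nr&(abs(s)<.03)&(abs(t)<.008)&(im.min(-1)>130)
    print("vial s",np.percentile(s[g],[1,99]).round(4),"bubble s",b.sum(),np.nanmean(s[b]).round(4) if b.sum() else None)
    red=((h[...,0]<6)|(h[...,0]>174))&(h[...,1]>150)&(z>.08)&(z<.11)
    if red.sum()>50: print("knob",red.sum(),np.median(z[red]).round(4),cv2.minEnclosingCircle((W[red][:,:2]*1000).astype(np.float32)))
E
python3 - <<'E'
from h import *
state("w5.png"); go(.492,.0754,.14,-17.8)
E
```

```text
top s,t range [[-0.0529, -0.0123], [0.0551, 0.0131]] z 0.0848 slope -0.0265
vial s [-0.0214  0.0224] bubble s 67 -0.0073
knob 3178 0.0961 ((477.14208984375, 29.346511840820312), 64.62195587158203)
row [ 0.2683 -0.0007  0.0402] -0.0001 pos [ 0.4595 -0.0269  0.1561] yawy -17.81 tilt [-2.7e-03  9.0e-04 -1.0e+00] t 7.52 F [ 0.39  1.3  -0.22] op 0.696 gf 0.0 q6 -0.006
```

View pics/w5.png

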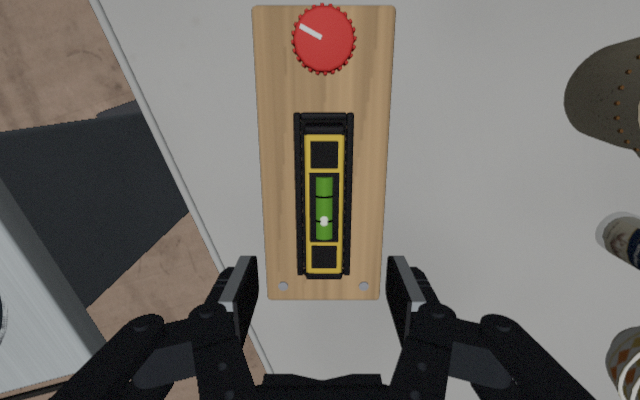

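The wrist picture shows the level seated inside the rails, centred at about (324,205). The bubble at (323,221) is towards the near end, about -8 mm. The knob is at (324,40), and it needs about 0.85 rad clockwise.

Emit:
drive_tool --plan '[[[0.1, 0, 0, 0], [0.2, 0, 0, 0], [0.268, 0, 0, 0], [0.268, 0.0005, 0.05, 0], [0.268, 0.0005, 0.1, 0], [0.268, 0.0005, 0.15, 0], [0.268, 0.0005, 0.18, 0], [0.268, 0.0005, 0.19, 0], [0.268, 0.0005, 0.19, 0], [0.268, 0.0005, 0.19, 0]]]'

```text
time_s: 8.35
eef_pos: [0.4933, 0.0748, 0.0814]
eef_rot: [-0.0, 0.808, 0.589, -0.0]
wrist_force: [-0.4, -0.2, -0.7]
opening: 0.704
grasp_force: 0.0
```

```bash
python3 - <<'E'
from h import *
go(.4925,.0752,.08,-17.8)
state("w6.png"); im=cv2.imread("pics/w6.png")
E
```

```text
row [ 0.0004 -0.0023  0.0035] -0.0001 pos [0.4933 0.0748 0.0814] yawy -17.82 tilt [-1.e-03  1.e-04 -1.e+00] t 8.35 F [-0.4  -0.15 -0.65] op 0.704 gf 0.0 q6 0.223
top s,t range [[0.0375, -0.0123], [0.0563, 0.0132]] z 0.0831 slope -0.2072
vial s [0.0259 0.0622] bubble s 0 None
knob 4956 0.0959 ((490.56085205078125, 63.00814437866211), 37.483154296875)
```

View pics/w6.png

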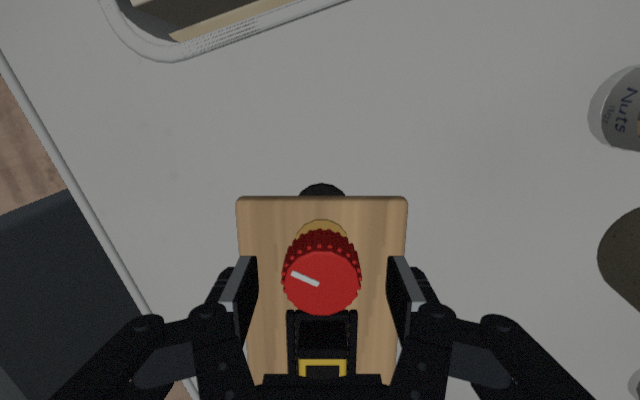

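The wrist picture shows the knob at (321,283), centred between the fingers. I grip it and turn clockwise.

Emit:
drive_tool --plan '[[[0, -0.001, 0, 0], [0, -0.001, 0, 0], [0, -0.001, 0, 0], [0, -0.001, 0, 0], [0, -0.001, 0, 0], [0, -0.001, 0, 0], [0, -0.001, 0, 0]]]' --jaw 1

```text
time_s: 8.98
eef_pos: [0.4932, 0.075, 0.083]
eef_rot: [0.0, 0.808, 0.589, 0.0]
wrist_force: [-4.1, -0.0, 9.0]
opening: 0.365
grasp_force: 58.7
```

Emit:
drive_tool --plan '[[[0, 0, 0, 0.03], [0, 0, 0, 0.06], [0, 0, 0, 0.09], [0, 0, 0, 0.12], [0, 0, 0, 0.15], [0, 0, 0, 0.18], [0, 0, 0, 0.21], [0, 0, 0, 0.24], [0, 0, 0, 0.26], [0, 0, 0, 0.27], [0, 0, 0, 0.27], [0, 0, 0, 0.27]]]'

```text
time_s: 9.98
eef_pos: [0.4935, 0.0747, 0.083]
eef_rot: [0.0, 0.979, 0.204, 0.0]
wrist_force: [-2.6, -0.7, 6.4]
opening: 0.368
grasp_force: 58.8
```

Emit:
drive_tool --plan '[[[0, 0, 0, 0], [0, 0, 0, 0], [0, 0, 0, 0], [0, 0, 0, 0], [0, 0, 0, 0], [0, 0, 0, 0]]]' --jaw 0.3

```text
time_s: 10.48
eef_pos: [0.4931, 0.075, 0.0817]
eef_rot: [-0.0, 0.979, 0.204, -0.0]
wrist_force: [0.8, -0.5, -0.3]
opening: 0.699
grasp_force: 0.0
```

```bash
python3 - <<'E'
from h import *
go(.4595,-.0269,.156,-17.8)
E
```

```text
row [-0.1789  0.1997 -0.1859] -0.27 pos [0.4931 0.075  0.0817] yawy -66.4 tilt [-1.e-04  0.e+00 -1.e+00] t 10.48 F [ 0.78 -0.46 -0.25] op 0.699 gf 0.0 q6 1.071
```

Emit:
drive_tool --plan '[[[0, 0, -0.08, 0], [0, 0, -0.16, 0], [-0.06, 0.07, -0.186, -0.05], [-0.12, 0.13, -0.186, -0.1], [-0.179, 0.2, -0.186, -0.15], [-0.179, 0.2, -0.186, -0.19], [-0.179, 0.2, -0.186, -0.23], [-0.179, 0.2, -0.186, -0.27], [-0.179, 0.2, -0.186, -0.27], [-0.179, 0.2, -0.186, -0.27], [-0.179, 0.2, -0.186, -0.27]]]'

```text
time_s: 11.4
eef_pos: [0.4595, -0.027, 0.1561]
eef_rot: [-0.0, 0.809, 0.588, -0.0]
wrist_force: [-0.3, 0.3, -0.4]
opening: 0.699
grasp_force: 0.0
```

```bash
python3 - <<'E'
from h import *
state("w7.png"); go(.492,.0754,.14,-17.8)
im=cv2.imread("pics/w7.png")[100:300,240:400]; cv2.imwrite("pics/w7c.png",cv2.resize(im,None,fx=3,fy=3,interpolation=cv2.INTER_CUBIC))
E
```

```text
top s,t range [[-0.054, -0.0123], [0.0546, 0.0131]] z 0.0868 slope -0.0034
vial s [-0.0221  0.0216] bubble s 70 0.0
knob 3184 0.0962 ((492.5677795410156, 73.65367889404297), 18.214214324951172)
row [ 0.2685 -0.0019  0.0402] -0.0011 pos [ 0.4595 -0.027   0.1561] yawy -18.0 tilt [-0.  0. -1.] t 11.45 F [ 0.06 -0.28  0.14] op 0.702 gf 0.0 q6 -0.003
```

View pics/w7c.png

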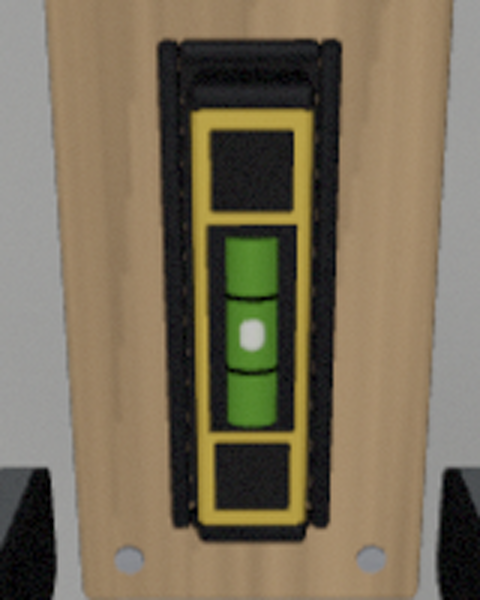

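The crop shows the bubble at (252,334), midway between the lines at rows 297 and 371. The level lies fully in the recess. Next I shut the fingers and go above the pad nearest the pivot.

Emit:
drive_tool --plan '[[[-0.0865, 0.0034, 0, 0], [-0.0865, 0.0034, 0, 0], [-0.0865, 0.0034, 0, 0], [-0.0865, 0.0034, 0, 0], [-0.0865, 0.0034, 0.02, 0], [-0.0865, 0.0034, 0.05, 0], [-0.0865, 0.0034, 0.08, 0], [-0.0865, 0.0034, 0.11, 0], [-0.0865, 0.0034, 0.13, 0], [-0.0865, 0.0034, 0.14, 0], [-0.0865, 0.0034, 0.14, 0], [-0.0865, 0.0034, 0.14, 0]]]' --jaw 1

```text
time_s: 12.45
eef_pos: [0.4503, -0.0602, 0.1001]
eef_rot: [-0.0, 0.808, 0.589, -0.0]
wrist_force: [0.4, 0.4, -0.3]
opening: -0.002
grasp_force: 0.0
```

```bash
python3 - <<'E'
from h import *
go(.4501,-.0603,.088,-17.8); state("w8.png")
E
```

```text
row [-0.0005 -0.0004  0.0302] 0.0 pos [ 0.4503 -0.0602  0.1001] yawy -17.8 tilt [-2.e-04  1.e-04 -1.e+00] t 12.45 F [ 0.39  0.37 -0.27] op -0.002 gf 0.0 q6 -0.085
top s,t range [[-0.0393, -0.0123], [0.0542, 0.0131]] z 0.0868 slope -0.0056
vial s [-0.0259  0.0215] bubble s 188 -0.0071
```

```bash
sed -i 's/b=nr&(abs(s)<.03)&(abs(t)<.008)/b=nr\&(abs(s)<.015)\&(abs(t)<.006)\&(z<.1)/' h.py; python3 - <<'E'
from h import *
state("w9.png")
E
```

```text
top s,t range [[-0.0396, -0.0123], [0.0541, 0.0131]] z 0.0868 slope -0.0057
vial s [-0.0262  0.0214] bubble s 146 0.0
```

Emit:
drive_tool --plan '[[[0, 0, 0.008, 0], [0, 0, 0.016, 0], [0, 0, 0.022, 0], [0, 0, 0.026, 0], [0, 0, 0.028, 0], [0, 0, 0.028, 0]]]'

```text
time_s: 13.05
eef_pos: [0.45, -0.0603, 0.0886]
eef_rot: [-0.0, 0.808, 0.589, -0.0]
wrist_force: [-0.9, 0.2, -0.7]
opening: -0.0
grasp_force: 0.0
```

Bubble is centred. I creep down to contact.

Emit:
drive_tool --plan '[[[0, 0, 0.002, 0], [0, 0, 0.004, 0], [0, 0, 0.006, 0], [0, 0, 0.006, 0], [0, 0, 0.006, 0]]]'

```text
time_s: 13.47
eef_pos: [0.4502, -0.0604, 0.0865]
eef_rot: [-0.0, 0.808, 0.589, -0.0]
wrist_force: [0.2, -0.5, 0.1]
opening: -0.0
grasp_force: 0.0
```

Emit:
drive_tool --plan '[[[0, 0, 0.001, 0], [0, 0, 0.002, 0], [0, 0, 0.003, 0], [0, 0, 0.003, 0], [0, 0, 0.003, 0]]]'

```text
time_s: 13.88
eef_pos: [0.4504, -0.0604, 0.086]
eef_rot: [0.0, 0.808, 0.589, -0.0]
wrist_force: [-3.8, 1.1, 8.3]
opening: -0.005
grasp_force: 4.0
```

Emit:
drive_tool --plan '[[[0, 0, 0.001, 0], [0, 0, 0.0013, 0], [0, 0, 0.0013, 0], [0, 0, 0.0013, 0], [0, 0, 0.0013, 0], [0, 0, 0.0013, 0], [0, 0, 0.0013, 0], [0, 0, 0.0013, 0], [0, 0, 0.0013, 0], [0, 0, 0.0013, 0], [0, 0, 0.0013, 0], [0, 0, 0.0013, 0]]]'

```text
time_s: 14.88
eef_pos: [0.4505, -0.0605, 0.086]
eef_rot: [0.0, 0.808, 0.589, -0.0]
wrist_force: [-5.3, 1.7, 13.0]
opening: -0.004
grasp_force: 6.6
```

```bash
python3 - <<'E'
from h import *
go(.4501,-.0603,.088,-17.8); state("w10.png"); go(.4501,-.0603,.088,-17.8)
im=cv2.imread("pics/w10.png")[100:400,200:440]; cv2.imwrite("pics/w10c.png",cv2.resize(im,None,fx=2,fy=2,interpolation=cv2.INTER_CUBIC))
E
```

```text
row [ 0.0001 -0.001  -0.005 ] 0.0 pos [ 0.4505 -0.0605  0.086 ] yawy -17.79 tilt [ 1.e-04 -2.e-04 -1.e+00] t 14.88 F [-5.28  1.74 13.02] op -0.004 gf 6.6 q6 -0.085
top s,t range [[-0.032, -0.0122], [0.054, 0.0132]] z 0.0869 slope -0.0235
vial s [-0.0247  0.0214] bubble s 164 0.0002
row [ 0.0002 -0.001  -0.005 ] 0.0001 pos [ 0.4504 -0.0605  0.086 ] yawy -17.79 tilt [ 1.e-04 -3.e-04 -1.e+00] t 14.93 F [-5.    2.17 13.21] op 0.003 gf 6.6 q6 -0.085
```

View pics/w10c.png

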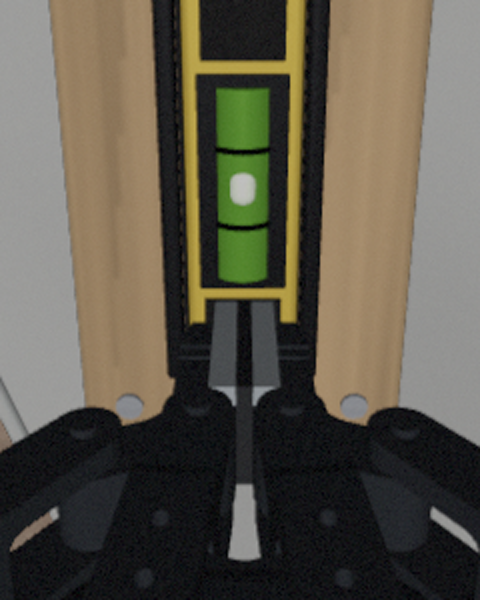

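The crop shows the bubble at (243,188), midway between the lines at rows 150 and 227. The shut fingers are pressing the pad with a steady 13 N, so I hand in.

```bash
python3 -c "
from bench import ctrl
print(ctrl.hand_in())"
```

```text
the job is handed in; nothing more can be done
None
```

I handed the job in at about 15 s of robot time; the hand-in returned no verdict. By my last measurements, the level lies in the recess, the bubble is centred between the lines, the shut fingertips are still pressing with about 13 N, and I never touched the jars or mug.

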